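# Find the cap that snaps onto the pump's reservoir

## Robot

A 6-joint arm with a two-finger parallel gripper is mounted at the origin on the work surface. World frame = base frame: x ahead of the robot, y to its left, z up, the work surface at z = 0. Lengths are in m, angles in rad, forces in N, time in s.
With the tool pointing down it reaches from about 0.35 to 0.975 m from the base axis. Payload 17.4 kg.
Tool frame: the origin (TCP) lies midway between the tips of the shut fingers; the grasp point (between the pads) lies 19 mm behind it; z points along the fingers, y is the line along which they close (so a half turn about z gives the same grasp; the last joint's range is limited). The gripper opens to 85 mm and grips with 20 to 120 N. Pads are 22 mm wide; open, the fingers measure 114 mm over their backs; the gripper's body (76 mm by 85 mm) begins 54 mm behind the grasp point. The pads swing forward as they close: fully open they stand 13 mm farther back than shut.
Start: joints at [1.146, 0.116, 1.442, -0, 1.584, -0.038], TCP at [0.255, 0.625, 0.231] pointing down, gripper open.
Joint ranges: [-2.83, 2.83], [-0.83, 2.19], [0.07, 2.5], [-1.14, 4.28], [0.01, 3], [-2.97, 2.97]. Speed limits (rad/s): [1.89, 1.89, 2.22, 3.14, 3.14, 3.14].

## Interface

Orientations are given as a unit quaternion [w, x, y, z].
In Python, from rig import movep, move_straight, move_j, set_gripper, dwell, inverse_kinematics, snapshot, camera_info, Unreachable, job_done, cut_out, current_time_s, current_joints, current_dq, current_joint_efforts, current_ee_pos, current_orientation, current_wrist_force, current_ft_torque, current_opening, current_grip_force gives the robot as it stands. Calls block until the motion is done:
- movep(position, orientation): joint-space move of the TCP to a pose.
- move_straight(position, speed=0.15, orientation=None, f_stop=None): straight line of the TCP; orientation=None keeps the orientation; speed is the mean speed in m/s. With f_stop (N) it stops when the force on the tool has changed by that much, and returns True; else False.
- move_j(angles): joint-space move.
- set_gripper(opening): finger opening in m; the grip force is fixed at half the most; returns when the fingers have stopped.
- dwell(seconds).
- inverse_kinematics(position, orientation): joint angles nearest the present ones, or None.
- snapshot(name): name is "scene" or "top" or "wrist"; returns the picture (384x512x3 uint8, red, green, blue); there is no depth.
- camera_info(name): a dict with "fx", "fy", "cx", "cy" (pixels), "k1" (the pictures are not rectified: a ray, as slopes to the right and down, at radius r is drawn at 1 + k1 r^2 times it, then the intrinsics apply), "R" (3x3) and "t" (3): a world point X has camera coordinates R X + t. Camera axes: x right, y down, z forward; pixel columns grow to the right and rows downward; lengths in m; the calibration is good to about 2 mm. A picture is of the moment at which its call begins: read the wrist's pose just before it. camera_info takes no time and is no camera call; for the wrist camera it gives the pose at the moment of the call.
A pose or a line that the arm cannot do raises Unreachable and nothing moves.
- job_done(): hands the job in; it is judged then, once.
Trained networks look in the newest picture that a camera, given by its name, has taken for a name from the list of things; names that differ only in an ending like _2 or _b are one class to them, and where a whole thing is asked for, a point or a joint stands for the part that bears it (a point fixed in the world has none). Each returns a list of dicts, best first, with "score" (0 to 1); they miss things now and then, are a little off and sometimes report something else, mostly with a low value. They report only what shows in the picture. A call takes as long as a camera call. They do not tell look-alikes from the thing itself.
- cut_out(camera, query): "region" (384x512 bool, what is visible of it) and "position" ([column, row] in pixels, amid what is visible of it).
Readings, each from a call of its own:
- current_time_s(): time.
- current_joints(): joint angles.
- current_dq(): joint speeds.
- current_joint_efforts(): joint torques, N m.
- current_ee_pos(): TCP position.
- current_orientation(): TCP orientation.
- current_wrist_force(): force on the tool from outside, world axes, zero at the start.
- current_ft_torque(): the same for the moment, N m.
- current_opening(): finger opening in m.
- current_grip_force(): force on a finger pad.
Only numpy, scipy, OpenCV 4.12 (cv2) and the standard library are available. Lean on these libraries where they do the work, as an engineer would, in place of code of your own. Each camera call takes 0.05 s, during which the arm holds its last target. There are 200 camera calls.

## Task

Close the open reservoir on the pressure test pump with the one cap of the three in the strip that fits it: try them on, and press the right one fully home, level, until it snaps. Any cap that does not fit goes back into a seat of the strip, pressed home; leave everything else on the bench where it is.

Things in the scene. Friction and masses are not known exactly. Their poses are not given: they have to be found in the camera images.
- reservoir_rim (a point): Centre of the rim top of the open steel reservoir on the fixed test pump, 105 mm above the bench; axes are the pump's, z up. Its upright neck (wall 3.5 mm; 46, 56 or 66 mm outside, varying from start to start) fits the groove of just one cap, with 1.3 mm play each way and a tapered lead-in. Two similar pots on a stand at the back are spares, not to be used.
- snap_balls (a point): On the reservoir's axis, 10.5 mm above the rim top: the level of three sprung balls in posts round the neck (post inner faces 46 mm from the axis, tops 120.5 mm above the bench). The right cap, level and centred, sinks until its underside is 12 mm below the rim top; about 8 N is needed 12 to 6 mm above home, then the balls snap over its flange. A wrong cap stops with its underside on the rim top.
- gauge_top (a point): Top of the blue digital gauge fixed on the pump: 196 mm above the bench, 128 mm from the reservoir's axis towards the pump's +y. The gauge is a disc 92 mm across and 36 mm thick (along the pump's x) on a stem. An obstacle.
- star_handle (a point): Hub of the pump's fixed star handle, 52 mm above the bench, 184 mm from the reservoir's axis towards the pump's -y; three ball-ended arms, up to 151 mm above the bench and 75 mm to either side. An obstacle, not to be turned.
- seat_1 (a point): Centre of the floor of seat 1 of the fixed cap strip (grey painted metal, 320 x 118 x 12 mm, seats 100 mm apart along its x), 12 mm above the bench, z up. A cap at home has its underside on this floor, held by three sprung balls over its flange (posts up to 39.5 mm above the bench, inner faces 46 mm from the seat's axis); pulling it straight up or pressing it home takes about 3 N.
- seat_2 (a point): Centre of the floor of seat 2 of the fixed cap strip (grey painted metal, 320 x 118 x 12 mm, seats 100 mm apart along its x), 12 mm above the bench, z up. A cap at home has its underside on this floor, held by three sprung balls over its flange (posts up to 39.5 mm above the bench, inner faces 46 mm from the seat's axis); pulling it straight up or pressing it home takes about 3 N.
- seat_3 (a point): Centre of the floor of seat 3 of the fixed cap strip (grey painted metal, 320 x 118 x 12 mm, seats 100 mm apart along its x), 12 mm above the bench, z up. A cap at home has its underside on this floor, held by three sprung balls over its flange (posts up to 39.5 mm above the bench, inner faces 46 mm from the seat's axis); pulling it straight up or pressing it home takes about 3 N.
- cap_1_knob (a point): Middle of the knob of cap 1, on the cap's axis, z up. Knob: upright black cylinder, 24 mm diameter, 44 mm tall. The point is 44 mm above the cap's underside, 22 mm above the flange's flat top. Aluminium cap, 80 mm across the flange, 66 mm tall over all, 0.12 kg; its 74 mm skirt, 12 mm deep, hides a ring groove that differs in size from cap to cap and cannot be seen from above.
- cap_2_knob (a point): Middle of the knob of cap 2, which looks just like cap 1 and has the same outside sizes; only the hidden groove differs.
- cap_3_knob (a point): Middle of the knob of cap 3, which looks just like cap 1 and has the same outside sizes; only the hidden groove differs.
- bottle: Red bottle, 40 mm diameter, 115 mm tall, standing loose beside the strip; origin at the centre of its underside.
- dial_gauge: Loose dial gauge lying on its back beside the strip, 72 mm diameter, 32 mm tall, with a brass stub of 30 mm; origin at the centre of its underside.
- adaptor: Loose brass and steel adaptor, 30 mm across, 38 mm tall, standing near the pump; origin at the centre of its underside.
- tape_roll: Loose white tape roll, 60 mm diameter, 20 mm high, lying flat near the pump; origin at the centre of its underside.
- wrench: Loose steel wrench, 160 mm long, lying between pump and strip along its x axis.
- parts_tray: Loose small blue tray, 90 x 70 x 30 mm, between pump and strip; origin at the centre of its underside.
Things that resemble listed ones, but are neither listed nor needed, are in the scene too. What is shaped like the part that bears cap_2_knob but green or orange is not meant.

How it is judged:
At the end, for the whole second after the job is handed in: One cap is home on the pump's reservoir (knob within 4 mm of the rim's axis, cap no more than 2.5 mm above its home height, tilt under 0.06 rad) and the other two are home in seats of the strip (within 5 mm of a seat's centre, no more than 3.5 mm above its floor, tilt under 0.06 rad), all released (((horizontal distance between cap_1_knob and reservoir_rim below 0.004 m and z of cap_1_knob in the frame of reservoir_rim between 0.028 and 0.0345 m and angle between each of cap_1_knob, cap_2_knob, cap_3_knob's own z axis and vertical below 0.06 rad and ((horizontal distance between cap_2_knob and seat_1 below 0.005 m and z of cap_2_knob in the frame of seat_1 below 0.0475 m) or (horizontal distance between cap_2_knob and seat_2 below 0.005 m and z of cap_2_knob in the frame of seat_2 below 0.0475 m) or (horizontal distance between cap_2_knob and seat_3 below 0.005 m and z of cap_2_knob in the frame of seat_3 below 0.0475 m)) and ((horizontal distance between cap_3_knob and seat_1 below 0.005 m and z of cap_3_knob in the frame of seat_1 below 0.0475 m) or (horizontal distance between cap_3_knob and seat_2 below 0.005 m and z of cap_3_knob in the frame of seat_2 below 0.0475 m) or (horizontal distance between cap_3_knob and seat_3 below 0.005 m and z of cap_3_knob in the frame of seat_3 below 0.0475 m))) or (horizontal distance between cap_2_knob and reservoir_rim below 0.004 m and z of cap_2_knob in the frame of reservoir_rim between 0.028 and 0.0345 m and angle between each of cap_2_knob, cap_1_knob, cap_3_knob's own z axis and vertical below 0.06 rad and ((horizontal distance between cap_1_knob and seat_1 below 0.005 m and z of cap_1_knob in the frame of seat_1 below 0.0475 m) or (horizontal distance between cap_1_knob and seat_2 below 0.005 m and z of cap_1_knob in the frame of seat_2 below 0.0475 m) or (horizontal distance between cap_1_knob and seat_3 below 0.005 m and z of cap_1_knob in the frame of seat_3 below 0.0475 m)) and ((horizontal distance between cap_3_knob and seat_1 below 0.005 m and z of cap_3_knob in the frame of seat_1 below 0.0475 m) or (horizontal distance between cap_3_knob and seat_2 below 0.005 m and z of cap_3_knob in the frame of seat_2 below 0.0475 m) or (horizontal distance between cap_3_knob and seat_3 below 0.005 m and z of cap_3_knob in the frame of seat_3 below 0.0475 m))) or (horizontal distance between cap_3_knob and reservoir_rim below 0.004 m and z of cap_3_knob in the frame of reservoir_rim between 0.028 and 0.0345 m and angle between each of cap_3_knob, cap_1_knob, cap_2_knob's own z axis and vertical below 0.06 rad and ((horizontal distance between cap_1_knob and seat_1 below 0.005 m and z of cap_1_knob in the frame of seat_1 below 0.0475 m) or (horizontal distance between cap_1_knob and seat_2 below 0.005 m and z of cap_1_knob in the frame of seat_2 below 0.0475 m) or (horizontal distance between cap_1_knob and seat_3 below 0.005 m and z of cap_1_knob in the frame of seat_3 below 0.0475 m)) and ((horizontal distance between cap_2_knob and seat_1 below 0.005 m and z of cap_2_knob in the frame of seat_1 below 0.0475 m) or (horizontal distance between cap_2_knob and seat_2 below 0.005 m and z of cap_2_knob in the frame of seat_2 below 0.0475 m) or (horizontal distance between cap_2_knob and seat_3 below 0.005 m and z of cap_2_knob in the frame of seat_3 below 0.0475 m))))); the robot touches nothing.
It fails at once if one of the loose things on the bench (bottle, dial gauge, adaptor, tape roll, wrench, parts tray) is shifted by more than 30 mm (distance of any of bottle, dial_gauge, adaptor, tape_roll, wrench, parts_tray from where it was at the start of the episode above 0.03 m).
It also fails if it takes over 72 s, if anything falls off the work surface, if the arm or the gripper's body presses on something with over 40 N, if the wrist force passes 120 N, or if a joint passes its speed limit or range.

## Working session

There is one attempt and no reset: what is moved stays moved. The work goes in short steps, each a Python script; the robot and the scene stay as the last script left them, time stands still between calls to the robot, and variables do not carry over. Pictures are saved under pics/ and viewed, at most 10 in all, crops included, and the job is handed in when it is done.

```bash
mkdir -p pics; ls; python3 - <<'E'
from rig import *
import cv2, numpy as np
for n in ("scene","top"):
    im=snapshot(n); cv2.imwrite(f"pics/{n}0.png",cv2.resize(im[:,:,::-1],(800,600)))
    c=camera_info(n); print(n,{k:(np.round(v,4).tolist()) for k,v in c.items()})
    for q in ("cap_1_knob","reservoir_rim","gauge_top","star_handle","seat_1","bottle","parts_tray","adaptor","tape_roll","wrench","dial_gauge"):
        try: print(q,[(round(d["score"],2),np.round(d["position"],1).tolist(),int(d["region"].sum())) for d in cut_out(n,q)])
        except Exception as e: print(q,e)
print(current_time_s(),current_ee_pos(),current_orientation())
E
```

```text
pics
scene {'fx': 485.6639, 'fy': 485.6639, 'cx': 254.9589, 'cy': 182.9613, 'k1': -0.0665, 'R': [[0.8238, 0.5668, -0.0118], [0.4457, -0.6604, -0.6044], [-0.3503, 0.4926, -0.7966]], 't': [-0.4132, -0.1638, 1.5513]}
cap_1_knob [(0.95, [341.6, 163.1], 448)]
reservoir_rim [(0.97, [196.3, 276.7], 9132)]
gauge_top [(0.87, [197.3, 276.2], 8841)]
star_handle [(0.93, [194.2, 278.9], 8657)]
seat_1 [(0.85, [314.8, 157.5], 1786)]
bottle [(0.77, [316.9, 116.7], 316)]
parts_tray [(0.69, [295.3, 227.7], 970), (0.53, [315.2, 157.5], 1742), (0.25, [195.5, 275.4], 8641)]
adaptor [(0.45, [318.0, 157.3], 1933)]
tape_roll [(0.64, [253.1, 288.6], 354)]
wrench [(0.9, [246.2, 193.8], 260)]
dial_gauge [(0.73, [293.5, 170.6], 520)]
top {'fx': 464.7764, 'fy': 464.7764, 'cx': 254.1767, 'cy': 193.2904, 'k1': 0.0436, 'R': [[0.0036, -1.0, -0.004], [-0.9968, -0.0033, -0.0798], [0.0797, 0.0043, -0.9968]], 't': [-0.0398, 0.5129, 1.4997]}
cap_1_knob [(0.71, [168.7, 155.9], 465)]
reservoir_rim [(0.73, [198.9, 189.9], 429), (0.61, [323.0, 207.8], 5450)]
gauge_top [(0.61, [324.1, 209.1], 5108)]
star_handle [(0.88, [322.5, 211.6], 5286)]
seat_1 [(0.86, [177.8, 188.4], 2248), (0.32, [240.6, 204.6], 249)]
bottle [(0.58, [129.8, 199.5], 185)]
parts_tray [(0.94, [246.6, 156.1], 561), (0.26, [199.8, 190.2], 430)]
adaptor [(0.38, [302.7, 239.7], 34)]
tape_roll [(0.74, [247.9, 156.3], 605), (0.68, [309.8, 153.9], 135)]
wrench [(0.52, [241.9, 212.8], 258)]
dial_gauge [(0.95, [201.5, 188.4], 435)]
1.2 [0.2546256  0.62514307 0.23130911] [-1.71627134e-06  1.92193834e-01  9.81356984e-01  3.16577450e-06]
```

View pics/scene0.png

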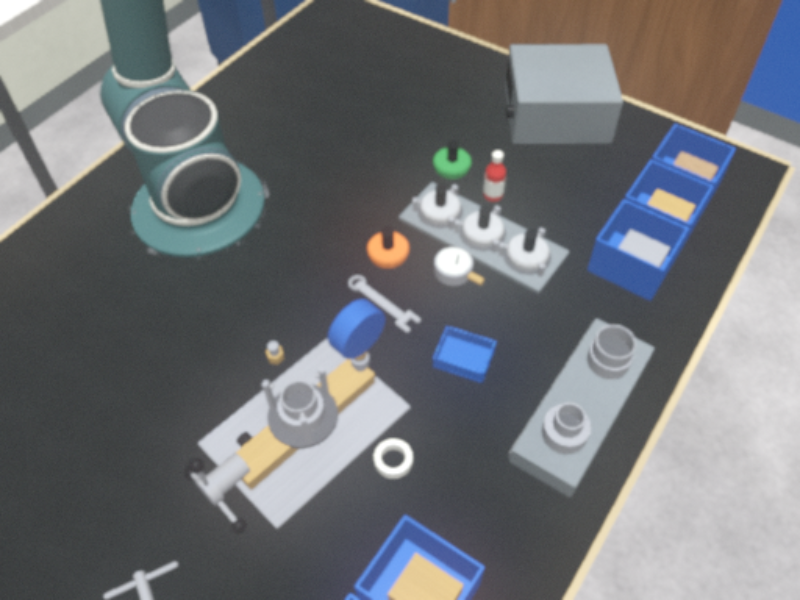

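View pics/top0.png

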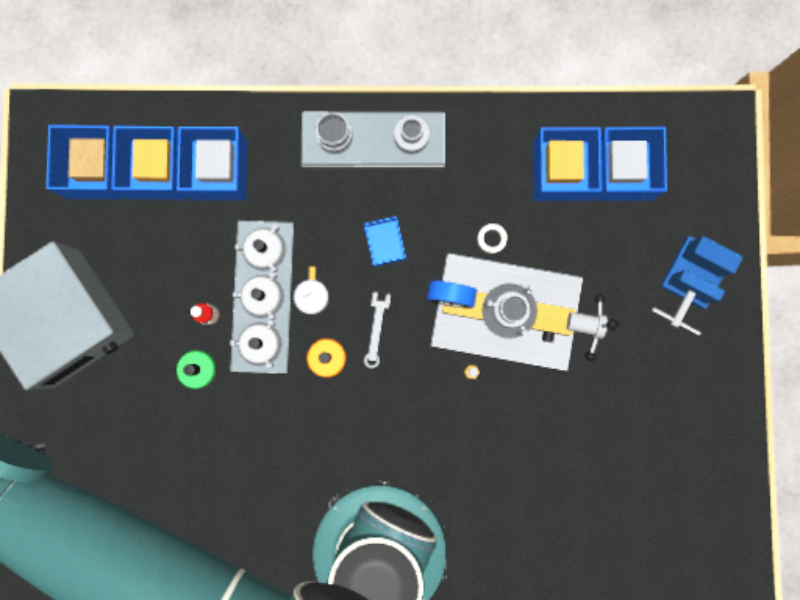

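The two pictures show the strip with the three white caps (top view knobs at about (263,247), (260,295), (258,344) in the 800x600 picture) and the pump's rim at about (513,307). The gauge sits on the strip side and the star handle on the far side. Green and orange decoy caps and a two-pot stand are also visible. Next I'll look from close by with the wrist camera.

```bash
cat > h.py <<'E'
from rig import *
import numpy as np, cv2
def K(c): return np.array([[c["fx"],0,c["cx"]],[0,c["fy"],c["cy"]],[0,0,1]]),np.array([c["k1"],0,0,0,0.])
def on_plane(c,uv,z):
    k,d=K(c); p=cv2.undistortPoints(np.array(uv,float).reshape(-1,1,2),k,d)[:,0]
    R=np.array(c["R"]);t=np.array(c["t"]); o=-R.T@t
    w=np.c_[p,np.ones(len(p))]@R
    return o+w*((z-o[2])/w[:,2])[:,None]
def proj(c,X):
    k,d=K(c); return cv2.projectPoints(np.array(X,float).reshape(-1,1,3),cv2.Rodrigues(np.array(c["R"]))[0],np.array(c["t"],float),k,d)[0][:,0]
def down(yaw):  # tool z down, tool y (closing line) at world angle yaw
    y=np.array([np.cos(yaw),np.sin(yaw),0]); z=np.array([0,0,-1.]); x=np.cross(y,z)
    from scipy.spatial.transform import Rotation as Ro
    q=Ro.from_matrix(np.c_[x,y,z]).as_quat(); return [q[3],q[0],q[1],q[2]]
E
python3 - <<'E'
from h import *
c=camera_info("top"); s=1/1.5625
kn=on_plane(c,np.array([[263,247],[260,295],[258,344]])*s,.078); rim=on_plane(c,[[513*s,307*s]],.105)
print(kn,rim)
print(np.round([on_plane(c,[[447*s,292*s]],.15)],3))
q0=current_orientation()
m=kn.mean(0)
for yaw in (0,np.pi/2,-np.pi/2):
    for p in (kn[0],kn[2],rim[0]):
        j=inverse_kinematics([p[0],p[1],.2],down(yaw)); print(yaw,None if j is None else np.round(j,2))
movep([m[0]-.03,m[1],.36],q0)
dwell(.2)
w=camera_info("wrist"); im=snapshot("wrist"); R=np.array(w["R"]); print("cam",-R.T@np.array(w["t"]),R[2],current_ee_pos(),w["fx"],w["k1"])
cv2.imwrite("pics/w1.png",im[:,:,::-1])
for d in cut_out("wrist","cap_1_knob"): print(d["score"],d["position"],d["region"].sum())
print(proj(w,kn),current_time_s())
E
```

```text
[[0.61922107 0.23369193 0.078     ]
 [0.52167764 0.23799367 0.078     ]
 [0.42316059 0.2401083  0.078     ]] [[ 0.49716628 -0.26679989  0.105     ]]
[[[ 0.522 -0.134  0.15 ]]]
0 [ 0.32  0.1   1.51 -0.    1.53  0.32]
0 [ 0.46 -0.29  1.88 -0.    1.56  0.46]
0 [-0.54 -0.12  1.72 -0.    1.53 -0.54]
1.5707963267948966 [ 0.32  0.1   1.51 -0.    1.53 -1.25]
1.5707963267948966 [ 0.46 -0.29  1.88 -0.    1.56 -1.11]
1.5707963267948966 [-0.54 -0.12  1.72 -0.    1.53 -2.11]
-1.5707963267948966 [ 0.32  0.1   1.51 -0.    1.53  1.89]
-1.5707963267948966 [ 0.46 -0.29  1.88 -0.    1.56  2.03]
-1.5707963267948966 [-0.54 -0.12  1.72 -0.    1.53  1.03]
cam [0.42415347 0.26527624 0.50295744] [ 0.26497256 -0.10714338 -0.95828484] [0.49122118 0.23772543 0.35974053] 320.8542406915854 -0.08825112861534357
0.91 [287.9, 225.5] 1908
[[281.72983046 234.95385376]
 [259.57990291 172.8328919 ]
 [232.76415278 103.15987423]] 3.225
```

View pics/w1.png

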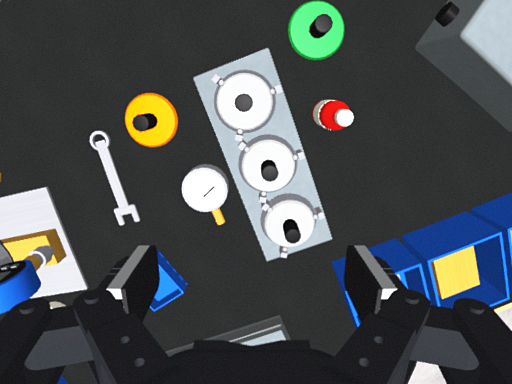

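The wrist view shows the strip's knob tops at about (243,102), (269,168) and (291,228), roughly 10 px from my rough top-view estimate. I'll fit the flange circles properly in both cameras.

```bash
cat >> h.py <<'E'
from scipy.optimize import least_squares
def circ(P,p0,r,tol=.006):
    """fixed-radius circle fit to plane points near circle"""
    p=np.array(p0[:2],float)
    for t in (.014,.009,tol,.003):
        D=abs(np.hypot(*(P[:,:2]-p).T)-r)<t
        Q=P[D][:,:2]
        p=least_squares(lambda x:np.hypot(*(Q-x).T)-r,p,loss="soft_l1",f_scale=.001).x
    e=np.hypot(*(Q-p).T)-r
    return p,len(Q),e.std()
def edges(im,lo=60,hi=150,up=3):
    g=cv2.resize(cv2.cvtColor(im,cv2.COLOR_RGB2GRAY),None,fx=up,fy=up,interpolation=cv2.INTER_CUBIC)
    v,u=np.nonzero(cv2.Canny(cv2.GaussianBlur(g,(0,0),up*.6),lo,hi))
    return np.c_[(u+.5)/up-.5,(v+.5)/up-.5]
E
python3 - <<'E'
from h import *
for n,seed in (("wrist",[[243,105],[269,168],[291,222]]),("top",[[168,158],[166,189],[165,221]])):
    im=snapshot(n); c=camera_info(n)
    g=im.astype(int); white=((g.min(2)>190)).astype(np.uint8)*255
    E=edges(np.repeat(white[:,:,None],3,2)); P=on_plane(c,E,.034)
    for s in seed:
        p0=on_plane(c,[s],.034)[0]; a=circ(P,p0,.040)
        # knob top dark-region: circle r=12 at z .078
        dark=((g.max(2)<75)).astype(np.uint8)*255
        T=on_plane(c,edges(np.repeat(dark[:,:,None],3,2)),.078)
        b=circ(T,a[0],.012)
        print(n,np.round(p0[:2],4),"flange",np.round(a[0],4),a[1:],"knob",np.round(b[0],4),b[1:])
E
```

```text
wrist [0.4311 0.2497] flange [0.4273 0.2528] (743, np.float64(0.001537233245927607)) knob [0.4271 0.2556] (183, np.float64(0.001271341385923967))
wrist [0.5304 0.2507] flange [0.5272 0.25  ] (832, np.float64(0.001518219588684519)) knob [0.5206 0.2506] (222, np.float64(0.0014087409864459723))
wrist [0.6244 0.2514] flange [0.6263 0.2481] (528, np.float64(0.00114299707545779)) knob [0.6243 0.2479] (137, np.float64(0.0010566298346626876))
top [0.6263 0.2431] flange [0.6255 0.2451] (280, np.float64(0.001143097706747167)) knob [0.6223 0.2403] (36, np.float64(0.0009856313577172708))
top [0.5249 0.2478] flange [0.5354 0.2401] (171, np.float64(0.0017431017708113058)) knob [0.5183 0.2446] (38, np.float64(0.001667539432082171))
top [0.4214 0.249 ] flange [0.4264 0.2507] (84, np.float64(0.0011021991102966619)) knob [0.4305 0.2366] (49, np.float64(0.0014903407495444438))
```

The wrist fit gives caps at x = .427/.527/.626 and y = .253/.250/.248, with the right 100 mm spacing. Next I'll take close views of the rim and of one cap with the same relative geometry, so calibration errors cancel.

```bash
python3 - <<'E'
from h import *
q=down(np.deg2rad(68)); print(q,current_orientation())
out={}
def look(name,p,zt):
    movep([p[0]-.026,p[1]+.01,zt+.195],q); dwell(.25)
    c=camera_info("wrist"); im=snapshot("wrist"); cv2.imwrite(f"pics/{name}.png",im[:,:,::-1]); np.save(name+".npy",{"c":c,"im":im},allow_pickle=True)
    print(name,current_ee_pos(),current_time_s(),proj(c,[[*p[:2],zt]]))
look("rim",(.497,-.267),.105)
movep([.5,0,.32],q)
look("capB",(.5272,.25),.034)
a=cv2.imread("pics/rim.png");b=cv2.imread("pics/capB.png")
cv2.imwrite("pics/pair.png",np.hstack([a[20:350,80:470],b[20:350,80:470]]))
E
```

```text
[np.float64(0.0), np.float64(0.19080899537654478), np.float64(0.981627183447664), np.float64(0.0)] [-3.59290906e-05  1.92037384e-01  9.81387610e-01 -1.99180540e-05]
rim [ 0.47120475 -0.25665483  0.3000441 ] 5.4333 [[250.88201566 190.56819421]]
capB [0.50150287 0.25933846 0.22939139] 7.8167 [[251.88916732 189.83473655]]
```

View pics/pair.png

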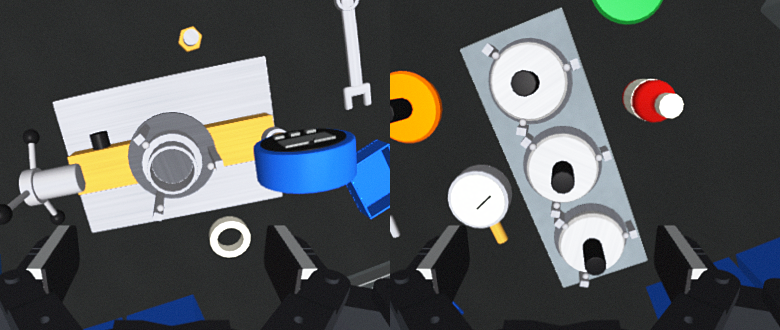

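The left picture shows the rim ring at about full-picture (252,185), the size of the 56 mm neck, with three posts. The right picture shows the middle cap's flange at about (253,185). I'll fit both precisely.

```bash
python3 - <<'E'
from h import *
d=np.load("capB.npy",allow_pickle=True).item(); c,im=d["c"],d["im"]
for T in (170,190,205,215):
    w=((im.min(2)>T)*255).astype(np.uint8)
    P=on_plane(c,edges(np.repeat(w[:,:,None],3,2)),.034)
    for p0 in ((.4273,.2528),(.5272,.25),(.6263,.2481)):
        a=circ(P,p0,.04); print(T,np.round(a[0],4),a[1],round(a[2],4))
P=on_plane(c,edges(im,40,100),.034)
for p0 in ((.4273,.2528),(.5272,.25),(.6263,.2481)):
    a=circ(P,p0,.04); print("edge",np.round(a[0],4),a[1],round(a[2],4))
d=np.load("rim.npy",allow_pickle=True).item(); c,im=d["c"],d["im"]
P=on_plane(c,edges(im,30,80),.105)
p0=on_plane(c,[[252,184]],.105)[0]; print("seed",p0)
for r in (.023,.028,.033):
    for rr in (r,r-.0035):
        a=circ(P,p0,rr); print(r,rr,np.round(a[0],4),a[1],round(a[1]/rr/1000,1),round(a[2],5))
z=cv2.resize(im[140:230,200:310],None,fx=5,fy=5,interpolation=cv2.INTER_CUBIC); z2=z.copy()
q=proj(c,[[*(a[0]),.105]])
cv2.imwrite("pics/rimzoom.png",z[:,:,::-1])
E
```

```text
170 [0.4274 0.2535] 1011 0.0009
170 [0.5283 0.2521] 1245 0.0016
170 [0.6266 0.248 ] 1012 0.0014
190 [0.4269 0.2534] 963 0.001
190 [0.5261 0.2507] 875 0.0009
190 [0.6255 0.2482] 695 0.0009
205 [0.4265 0.2527] 947 0.0011
205 [0.5269 0.2504] 933 0.0012
205 [0.6258 0.248 ] 673 0.0011
215 [0.4276 0.2525] 904 0.0013
215 [0.5291 0.2504] 736 0.0017
215 [0.6285 0.2475] 676 0.0017
edge [0.4264 0.2525] 1610 0.0015
edge [0.5263 0.2509] 1083 0.0013
edge [0.6251 0.248 ] 757 0.0013
seed [ 0.49051152 -0.26306689  0.105     ]
0.023 0.023 [ 0.4899 -0.2632] 724 31.5 0.00167
0.023 0.0195 [ 0.491  -0.2655] 478 24.5 0.00134
0.028 0.028 [ 0.4962 -0.2651] 811 29.0 0.00179
0.028 0.0245 [ 0.4962 -0.2657] 729 29.8 0.00142
0.033 0.033 [ 0.4897 -0.263 ] 832 25.2 0.00119
0.033 0.029500000000000002 [ 0.495  -0.2648] 590 20.0 0.00126
```

View pics/rimzoom.png

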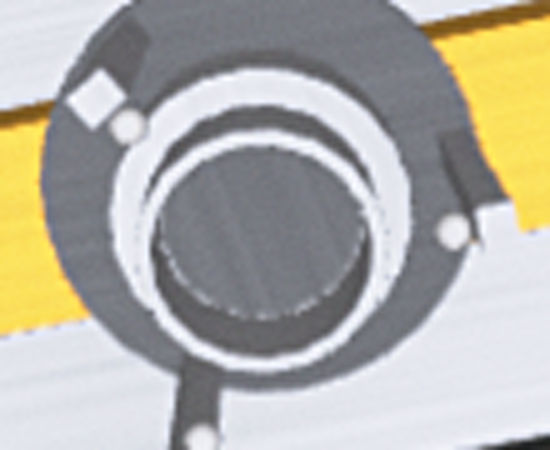

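The zoom shows the neck ring centred at about zoom (262,250), i.e. full-picture (252,189.6), and lower than my first seed. I'll refit from there with the radius free.

```bash
python3 - <<'E'
from h import *
d=np.load("rim.npy",allow_pickle=True).item(); c,im=d["c"],d["im"]
E=edges(im,30,80); P=on_plane(c,E,.105)[:,:2]
p0=on_plane(c,[[252,189.6]],.105)[0,:2]; print(p0)
for r0 in (.019,.021,.023,.025,.027,.028,.029):
    x=np.r_[p0,r0]
    for t in (.0025,.0015,.001):
        e=np.hypot(*(P-x[:2]).T)-x[2]; Q=P[abs(e)<t]
        x=least_squares(lambda x:np.hypot(*(Q-x[:2]).T)-x[2],x,loss="soft_l1",f_scale=.0005).x
    e=np.hypot(*(Q-x[:2]).T)-x[2]; print(r0,np.round(x,4),len(Q),round(len(Q)/x[2]/1000,1),round(e.std(),5))
# posts' balls / gauge for yaw: gauge via colour
o=im.copy()
for r,col in ((.028,(255,0,0)),(.0245,(0,255,0))):
    a=np.linspace(0,2*np.pi,90); pts=proj(c,np.c_[.4962+r*np.cos(a),-.2654+r*np.sin(a),np.full(90,.105)])
    o4=pts
E
```

```text
[ 0.49642999 -0.26544586]
0.019 [ 0.4912 -0.2634  0.0219] 373 17.0 0.0005
0.021 [ 0.4932 -0.2644  0.0209] 265 12.7 0.00058
0.023 [ 0.497  -0.2659  0.0243] 479 19.7 0.00017
0.025 [ 0.497  -0.2659  0.0243] 479 19.7 0.00017
0.027 [ 0.4971 -0.266   0.0277] 431 15.6 0.00028
0.028 [ 0.4971 -0.266   0.0277] 434 15.7 0.00029
0.029 [ 0.4971 -0.266   0.0277] 434 15.7 0.00029
```

The rim fit is clean: centre (.4971, -.2660), with radii 27.7/24.3 mm, so a 56 mm neck. Now I'll refine the flanges the same way, take the middle cap and try it.

```bash
cat >> h.py <<'E'
Q0=down(np.deg2rad(68)); RIM=np.array([.4971,-.2660])
def st(s): print(s,"t",round(current_time_s(),2),"p",np.round(current_ee_pos(),4),"F",np.round(current_wrist_force(),1),"open",round(current_opening(),4),flush=True)
def pick(p):
    set_gripper(.048); movep([p[0],p[1],.12],Q0); move_straight([p[0],p[1],.043],.12)
    set_gripper(0.0); st("gripped"); z=current_ee_pos()
    move_straight([p[0],p[1],.07],.06); move_straight([p[0],p[1],.27],.3); st("lifted")
def to_pump():
    movep([*RIM,.28],Q0); move_straight([*RIM,.150],.15); dwell(.15); st("above rim")
    hit=move_straight([*RIM,.1235],.03,f_stop=25); st("pressed %s"%hit); return hit
E
cat > fit.py <<'E'
from h import *
def flanges(c,im,seeds,zz=.034,r0s=(.0395,.0405)):
    P=on_plane(c,edges(im,30,80),zz)[:,:2]; res=[]
    for p0 in seeds:
        best=None
        for dx in np.arange(-.004,.0041,.002):
          for dy in np.arange(-.004,.0041,.002):
            x=np.array([p0[0]+dx,p0[1]+dy,.04])
            for t in (.003,.0015,.001):
                e=np.hypot(*(P-x[:2]).T)-x[2]; Q=P[abs(e)<t]
                x=least_squares(lambda x:np.r_[np.hypot(*(Q-x[:2]).T)-x[2],(x[2]-.04)*5],x,loss="soft_l1",f_scale=.0005).x
            if best is None or len(Q)>best[1]: best=(x,len(Q),(np.hypot(*(Q-x[:2]).T)-x[2]).std())
        res.append(best)
    return res
if __name__=="__main__":
    d=np.load("capB.npy",allow_pickle=True).item()
    for b in flanges(d["c"],d["im"],((.4268,.2528),(.5266,.2506),(.6256,.248))): print(np.round(b[0],4),b[1],round(b[2],5))
E
python3 fit.py
```

```text
[0.4274 0.2537 0.0393] 813 0.0003
[0.5257 0.251  0.0391] 749 0.00027
[0.6247 0.2483 0.0394] 560 0.00041
```

```bash
cat >> h.py <<'E'
SEAT=np.array([[.4259,.2537],[.5259,.2510],[.6259,.2483]])
E
python3 - <<'E'
from h import *
pick(SEAT[1])
im=snapshot("wrist"); cv2.imwrite("pics/held.png",im[:,:,::-1])
E
```

```text
gripped t 9.93 p [0.5264 0.2511 0.0441] F [-1.5 -0.3  6.2] open 0.0223
lifted t 11.35 p [0.5255 0.2508 0.2677] F [-0.2  0.6 -1.3] open 0.0225
```

View pics/held.png

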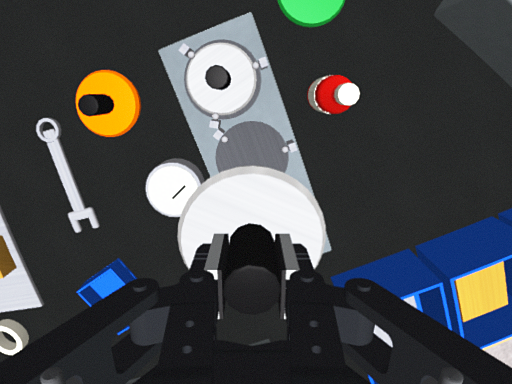

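The cap is held upright between the pads, with its flange at about (252,235). I'll measure its centre relative to the tool, then try it.

```bash
python3 - <<'E'
from h import *
from fit import flanges
c=camera_info("wrist"); im=cv2.imread("pics/held.png")[:,:,::-1].copy(); im[265:]=0
e=current_ee_pos(); b=flanges(c,im,[e[:2]],e[2]-.009)[0]; print(np.round(b[0]-[*e[:2],0],4),b[1:])
to_pump()
E
```

```text
[-0.0012  0.0008  0.0386] (807, np.float64(0.0002863395694308126))
above rim t 14.44 p [ 0.4974 -0.2662  0.151 ] F [ 0.7  0.1 -1.3] open 0.0221
pressed True t 14.98 p [ 0.4971 -0.266   0.1371] F [-2.4  1.   8.8] open 0.0226
```

It stopped exactly at rim height. I'll retry once with the measured held offset to rule out misalignment.

```bash
python3 - <<'E'
from h import *
for o in ([.0012,-.0008],[.0006,-.0004]):
    p=RIM+o
    move_straight([*p,.143],.06)
    hit=move_straight([*p,.1245],.03,f_stop=30); st("retry %s"%hit)
    if current_ee_pos()[2]<.13: break
E
```

```text
retry True t 15.61 p [ 0.4983 -0.2667  0.1371] F [-4.8  2.4 10.1] open 0.0223
retry True t 16.23 p [ 0.4977 -0.2664  0.1371] F [-4.1  2.9  9.9] open 0.0224
```

Wrong cap: all three tries stopped at the same height. It goes back into seat 2 and I'll try the next one.

```bash
cat >> h.py <<'E'
def put_back(p):
    move_straight([*RIM,.28],.25); movep([*p,.16],Q0) if False else movep([*p,.28],Q0)
    move_straight([*p,.075],.25); dwell(.1); st("above seat")
    hit=move_straight([*p,.0425],.05,f_stop=30); st("seated %s"%hit)
    set_gripper(.048); move_straight([*p,.12],.25); st("released")
E
python3 - <<'E'
from h import *
put_back(SEAT[1])
pick(SEAT[0])
to_pump()
E
```

```text
above seat t 19.9 p [0.5267 0.2513 0.0769] F [ 1.1 -0.3 -1.3] open 0.0229
seated True t 20.51 p [0.5256 0.2509 0.0442] F [-2.8 -2.8  9.3] open 0.0227
released t 21.33 p [0.5262 0.2511 0.1209] F [ 0.4  0.4 -0.3] open 0.0478
gripped t 23.17 p [0.4264 0.2539 0.044 ] F [-0.5 -0.2  6.6] open 0.0224
lifted t 24.58 p [0.4255 0.2535 0.2678] F [-0.1 -0.7 -1.5] open 0.0226
above rim t 27.65 p [ 0.4974 -0.2662  0.151 ] F [ 0.1  0.3 -1.7] open 0.0224
pressed True t 28.46 p [ 0.497 -0.266  0.125] F [-1.4  1.   6.5] open 0.0223
```

It sank the full 12 mm (TCP .1371 → .1250), so this cap fits and is home. I'll release it, then check both the pump and the strip with pictures.

```bash
python3 - <<'E'
from h import *
from fit import flanges
set_gripper(.048); move_straight([*RIM,.28],.25)
def look(p,zt,n):
    movep([p[0]-.026,p[1]+.01,zt+.195],Q0); dwell(.25)
    c=camera_info("wrist"); im=snapshot("wrist")
    b=flanges(c,im,[p],zt)[0]; print(n,np.round(b[0],4),b[1],b[2]); return im
a=look(RIM,.115,"pump"); movep([.5,0,.32],Q0); b=look(SEAT[1],.034,"seat2")
cv2.imwrite("pics/fin.png",np.hstack([a[20:350,80:470],b[20:350,80:470]])[:,:,::-1]); st("end")
E
```

```text
pump [ 0.4956 -0.265   0.0391] 478 0.0005376966813791909
seat2 [0.5253 0.2513 0.0392] 759 0.0002671352115593938
end t 32.57 p [0.5002 0.2603 0.2293] F [ 0.1 -0.7  1. ] open 0.0481
```

View pics/fin.png

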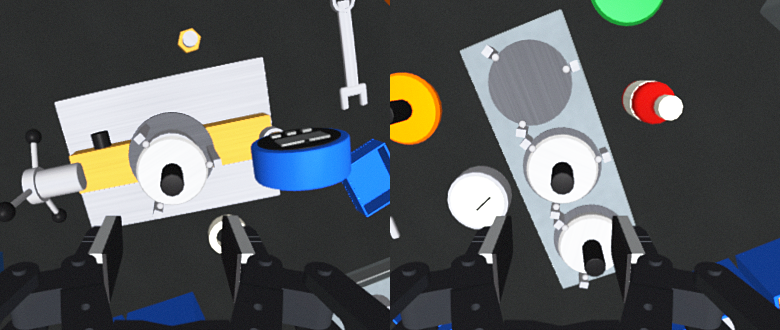

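The left picture shows the cap level on the pump at about (172,168), inside its three posts. The right one shows seat 1 empty at about (530,82), the returned cap home in seat 2 at (563,168), and the third cap untouched. Everything is released and the loose items in view have not moved.

```bash
python3 -c "
from rig import *
print(job_done())"
```

```text
the job is handed in; nothing more can be done
None
```

The cap from seat 1 fitted and is pressed home on the pump's reservoir; the middle cap did not fit and is back home in seat 2, the third was never needed or moved, and I handed the job in at about 33 s of the 72 s allowed (no verdict was returned).

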